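Set a shaft collar on the flat of a shoe-bench sanding spindle

TASK

On the sole-edge sander, pinch the bare upright spindle across its set-screw flat and turn it by that grip until the flat looks squarely out of the middle of the guard's mouth, then let go of it. Pick up the loose steel shaft collar, slip it over the end of the spindle and bring it down, level, until its cap screw points straight out of the mouth over the middle of the flat. Finish while holding the collar still at that height in the fingers, ready for the screw to be tightened, and leave the other things on the bench where they are.

Things in the scene. Friction and masses are not known exactly. Their poses are not given: they have to be found in the camera images.
- sander: Sander bolted to the bench, drum off: round green flange (220 mm wide, 12 thick), bearing boss (68 mm wide, top at 26 mm), steel spindle, green C-shaped guard wall round it, 90 mm high, 79 mm clear radius, open above, with one gap, its mouth. Dust pipe away from the mouth: 72 mm high, to 166 mm from the axis. Origin: spindle axis, bench level. +x: out through the mouth's middle; +z up.
- mouth (a point): Middle of the guard's mouth (a gap 80 degrees wide): 83 mm from the spindle axis along the sander's +x, 83 mm above the bench.
- spindle_end (a point): Centre of the spindle's upper end, on its axis, 115 mm above the bench. The spindle is 25 mm in diameter; its last 9 mm taper to 12 mm. A short dark line on the end face points from the axis to the side that has the flat.
- spindle (a joint): Angle of the spindle (rad) about its upright axis: 0 when the flat faces the middle of the mouth, growing anticlockwise seen from above. It turns stiffly (about 0.08 N m) and stays where it is left; it cannot move otherwise.
- flat (a point): The milled set-screw flat: from 60 mm above the bench up to the nose taper at 106 mm one side of the 25 mm spindle is cut away, 9 mm from the axis, 17 mm wide; full round below. Pinched square on the flat the fingers close to 21.5 mm, elsewhere to 25; a squeeze alone hardly turns it. Origin: on the axis at the flat's mid-length, 83 mm above the bench. +x: square out of the flat; +z up.
- collar: Loose steel shaft collar lying flat on the bench, about 0.17 kg: a ring 48 mm outside diameter, 27.4 mm bore, 18 mm high, with one dark cap screw sticking out of its side, 12 mm proud, head 12 mm across. Origin: centre of the ring's underside. +x points from the ring's centre along the screw, +z along the bore, up.
- screw (a point): Outer end of the collar's screw head: 36 mm from the ring's centre along the collar's +x, 9 mm above its underside.
- drum: Bystander: brown sanding drum standing on end, 60 mm across, 75 mm high. Origin: centre of its underside.
- tin: Bystander: round flat wax tin with a black lid, 82 mm across, 25 mm high. Origin: centre of its underside.
- brush: Bystander: wooden shoe brush, bristles down, 165 x 56 x 40 mm, long along its x. Origin: centre of its underside.
- hex_key: Bystander: L-shaped hex key lying flat, 96 mm long arm along its x, 33 mm short arm, 6 mm thick. Origin: middle of the long arm, at bench level.

How it is judged (in metres and radians):
On the way:
1. the fingers pinch the spindle on its flat, and the flat faces the middle of the mouth (contact force between the fingers and spindle_c2 above 3 N and value of joint spindle between -0.2 and 0.2 rad), for 0.2 s.
At the end, for the whole second after the job is handed in: Flat within 0.22 rad of the mouth's middle; collar on the spindle, level within 0.15 rad, its screw within 7 mm of the middle of the flat's length and its head within 9 mm of square out of the flat; gripped over 2 N, still, pressing the spindle under 12 N (value of joint spindle between -0.22 and 0.22 rad and x of screw in the frame of flat above 0.03 m and y of screw in the frame of flat between -0.009 and 0.009 m and z of screw in the frame of flat between -0.007 and 0.007 m and horizontal distance between collar and flat below 0.004 m and angle between collar's own z axis and vertical below 0.15 rad and contact force between the fingers and collar above 2 N and contact force between collar and sander below 12 N and linear speed of collar below 0.02 m/s); the arm keeps its last pose, push and grip.
It fails at once if the sanding drum is disturbed (distance of drum from where it was at the start of the episode above 0.02 m).
It fails at once if the wax tin is disturbed (distance of tin from where it was at the start of the episode above 0.02 m).
It fails at once if the brush is disturbed (distance of brush from where it was at the start of the episode above 0.02 m).
It fails at once if the hex key is disturbed (distance of hex_key from where it was at the start of the episode above 0.02 m).
It also fails if it takes over 58 s, if anything falls off the work surface, if the arm or the gripper's body presses on something with over 40 N, if the wrist force passes 120 N, or if a joint passes its speed limit or range.

ROBOT

A 6-joint arm with a two-finger parallel gripper is mounted at the origin on the work surface. World frame = base frame: x ahead of the robot, y to its left, z up, the work surface at z = 0. Lengths are in mm, angles in rad, forces in N, time in s.
With the tool pointing down it reaches from about 375 to 925 mm from the base axis. Payload 5.7 kg.
Tool frame: the origin (TCP) lies on the front face of the gripper's body, between the roots of the fingers; the fingertips stand 73 mm ahead of it and the grasp point (between the pads) lies 54 mm ahead of it (r.finger_overhang is the distance from the TCP to the fingertips, in mm); z points along the fingers, y is the line along which they close (so a half turn about z gives the same grasp; the last joint's range is limited). The gripper opens to 85 mm and grips with 20 to 120 N. Pads are 22 mm wide; open, the fingers measure 114 mm over their backs; the gripper's body (76 mm by 85 mm) begins 54 mm behind the grasp point. The pads swing forward as they close: fully open they stand 13 mm farther back than shut.
Start: joints at [1.031, 0.359, 1.51, -0, 1.272, -0.115], TCP at [247.276, 546.651, 303.867] pointing down, gripper open.
Joint ranges: [-2.97, 2.97], [-1.01, 2.36], [0.21, 2.38], [-0.96, 4.11], [0.2, 2.71], [-2.98, 2.98]. Speed limits (rad/s): [2.39, 2.39, 3.14, 3.14, 3.14, 3.14].

INTERFACE

Orientations are given as a rotation vector (axis times angle).
In Python, from station import r, imaging, finish_job gives the robot as it stands (r), with the cameras (imaging) and the job as plain functions.
- The arm moves only by the tool advance, called after "Emit:" as name(argument=value, ...) on one line, values as JSON. Schema: {"type":"object","properties":{"offsets":{"type":"string"},"aperture":{"type":"number"},"grip_n":{"type":"number"},"only":{"type":"string"},"quiet":{"type":"boolean"},"lines":{"type":"string"}},"required":["offsets"],"additionalProperties":false}. offsets is a string of 1 to 10 rows, one to a line, with the numbers parted by spaces; each row has 6 numbers: dx, dy, dz in mm, then a rotation vector rx, ry, rz in rad; each row is the pose to reach, as a shift and turn from the pose commanded when the call began, along the tool's axes at that moment; what a row does not reach only later rows make up. A row lasts 1/10 s, in which the tool goes at most 50 mm and 0.15 rad, less where a joint would pass 70% of its speed; a pose out of reach is approached as far as the arm can. aperture is the finger opening in mm, set as the call begins (left out keeps the last). The fingers move at their own pace and stop on an object; grip_n is the grip in N (left out, the last holds). Time passes only in rows, so rows that do not move let the fingers close. The tool returns the time, the measured TCP pose, the force, the opening and the grip force at its end. only (a regular expression) keeps the lines of the reply that match it, lines (a string "A,B") keeps lines A to B, and quiet returns only ok. Input that does not fit is refused with a message, and nothing moves.
- r.state(): the state, without advancing time (a new reading comes with each control period).
- imaging.read_camera(name): name is "side" or "top" or "wrist"; returns the picture (420x560x3 uint8, blue, green, red); there is no depth.
- imaging.calibration(name): a dict with "mtx" (3x3 intrinsics, pixels), "pose" (4x4, takes a point from camera to world coordinates). Camera axes: x right, y up, looking along -z (the intrinsics and any distortion apply to the point x, -y, -z); pixel columns grow to the right and rows downward; lengths in mm; the calibration is good to about 2 mm. The wrist camera is an equidistant fisheye: a pixel r from the principal point sees the ray r / f radians off the axis. A picture is of the moment at which its call begins: read the wrist's pose just before it. calibration takes no time and is no camera call; for the wrist camera it gives the pose at the moment of the call.
- finish_job(): hands the job in; it is judged then, once.
The state is a dict: "time_s": time; "qpos": joint angles; "dq": joint speeds; "joint_efforts": joint torques, N m; "eef_pos": TCP position; "tool_rot": TCP orientation; "contact_force": force on the tool from outside, world axes, zero at the start; "ft_torque": the same for the moment, N m; "opening": finger opening in mm; "grasp_force": force on a finger pad.
Only numpy, scipy, OpenCV 4.12 (cv2) and the standard library are available. Lean on these libraries where they do the work, as an engineer would, in place of code of your own. Each camera call takes 0.05 s, during which the arm holds its last target. There are 200 camera calls.

## Working session

There is one attempt and no reset: what is moved stays moved. The work goes in short steps, Python scripts to look and compute and a tool call to move; the robot and the scene stay as the last step left them, time stands still between calls to the robot, and variables do not carry over. Pictures are saved under pics/ and viewed, at most 10 in all, crops included, and the job is handed in when it is done.

```bash
ls; mkdir -p pics
```

Run:
```python
from station import r, imaging, finish_job
import cv2,numpy as np
np.set_printoptions(precision=4,suppress=True)
for n in("top","side","wrist"):
    c=imaging.calibration(n);im=imaging.read_camera(n);cv2.imwrite(f"pics/{n}0.png",im);print(n,c)
print(r.state())
```

```text
pics
station.py
top {'mtx': array([[509.6235,   0.    , 283.3029],
       [  0.    , 509.6235, 212.1391],
       [  0.    ,   0.    ,   1.    ]]), 'pose': array([[  -0.01  ,    0.9925,   -0.1219,  453.0112],
       [  -0.9999,   -0.0092,    0.0071,   30.6148],
       [   0.0059,    0.122 ,    0.9925, 1240.6146],
       [   0.    ,    0.    ,    0.    ,    1.    ]])}
side {'mtx': array([[412.1358,   0.    , 287.1798],
       [  0.    , 412.1358, 208.6006],
       [  0.    ,   0.    ,   1.    ]]), 'pose': array([[   0.8705,    0.2627,   -0.4161,  137.777 ],
       [  -0.4916,    0.4248,   -0.7602, -837.7042],
       [  -0.023 ,    0.8663,    0.4989,  682.1928],
       [   0.    ,    0.    ,    0.    ,    1.    ]])}
wrist {'mtx': array([[325.1923,   0.    , 284.4888],
       [  0.    , 325.1923, 211.678 ],
       [  0.    ,   0.    ,   1.    ]]), 'pose': array([[  0.4128,  -0.8658,  -0.2829, 172.5778],
       [  0.9108,   0.3919,   0.1299, 579.3167],
       [ -0.0016,  -0.3113,   0.9503, 372.4482],
       [  0.    ,   0.    ,   0.    ,   1.    ]])}
{'time_s': 0.15, 'qpos': array([ 1.0309,  0.3593,  1.5112, -0.    ,  1.2725, -0.1151]), 'dq': array([ 0.0004, -0.0019, -0.0039, -0.0001,  0.0007,  0.0015]), 'joint_efforts': array([  0.0002, -52.803 , -27.8932,  -0.0002,   0.0083,   0.0001]), 'eef_pos': array([247.0721, 546.3007, 303.2473]), 'tool_rot': array([-0.6621, -3.0706,  0.0021]), 'contact_force': array([ 0.2474, -0.2183,  0.6634]), 'ft_torque': array([-0.0207,  0.011 ,  0.0155]), 'grasp_force': 0.0, 'opening': 85.63562313101056}
```

View pics/top0.png

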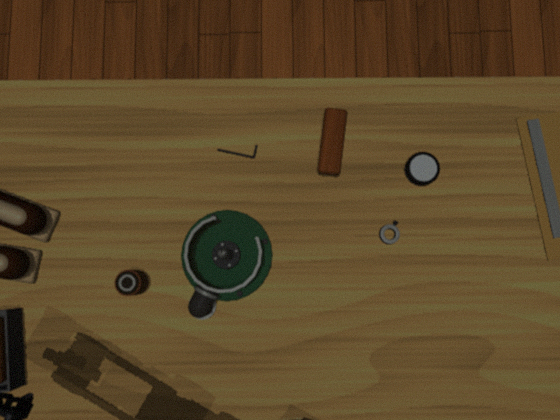

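View pics/side0.png

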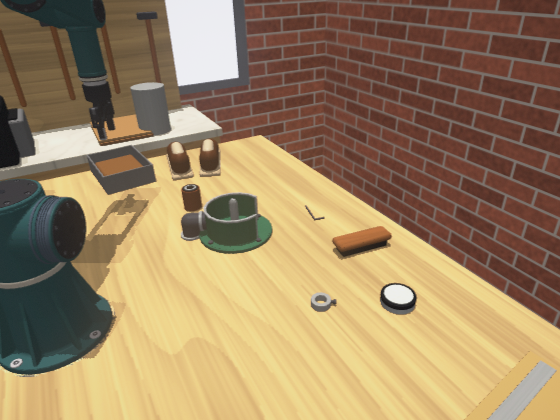

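The top view shows the sander at about (226,255), with its mouth up and right and its pipe at (203,303). The collar is at (389,234) with its screw at (395,223), the drum at (127,283), the tin at (422,168), the brush at (332,142) and the hex key at (240,153). The side view shows the same objects, with the collar at (321,301) and the spindle standing inside the guard at (234,208).

Create h.py:
```python
import numpy as np,cv2
from station import r, imaging, finish_job
np.set_printoptions(precision=3,suppress=True)
def ray(name,u,v,c=None):
    c=c or imaging.calibration(name);K=c["mtx"];P=c["pose"]
    x=(u-K[0,2])/K[0,0];y=(v-K[1,2])/K[1,1]
    if name=="wrist":
        t=np.hypot(x,y);s=np.sin(t)/max(t,1e-9);d=np.array([x*s,-y*s,-np.cos(t)])
    else: d=np.array([x,-y,-1.])
    return P[:3,3],P[:3,:3]@d
def onz(name,u,v,z,c=None):
    o,d=ray(name,u,v,c);return o+d*(z-o[2])/d[2]
def proj(name,p,c=None):
    c=c or imaging.calibration(name);K=c["mtx"];P=c["pose"]
    q=P[:3,:3].T@(np.asarray(p,float)-P[:3,3]);q=np.array([q[0],-q[1],-q[2]])
    if name=="wrist":
        h=np.hypot(q[0],q[1]);t=np.arctan2(h,q[2]);q=np.array([q[0]/h*t,q[1]/h*t,1])
    else:q=q/q[2]
    return K[0,0]*q[0]+K[0,2],K[1,1]*q[1]+K[1,2]
```

Run:
```python
from h import *
im=cv2.imread("pics/top0.png")
g=cv2.inRange(cv2.cvtColor(im,cv2.COLOR_BGR2HSV),(60,80,20),(95,255,255))
g[:,:160]=0;g[310:]=0;g[:,290:]=0
cs,_=cv2.findContours(g,0,1);c=max(cs,key=cv2.contourArea)
e=cv2.minEnclosingCircle(c);print(e,onz("top",*e[0],12))
for n,p,z in(("collar",(389,234),18),("screw",(395,223),9),("drum",(127,283),75),("tin",(422,168),25),("brush",(332,142),40),("hex",(240,153),3),("pipe",(203,303),72),("spindle",(226,255),90)):print(n,onz("top",*p,z))
a=cv2.resize(im[195:325,165:285],None,fx=4,fy=4,interpolation=2);b=cv2.resize(im[205:255,365:415],None,fx=5.6,fy=5.6,interpolation=2)
o=np.zeros((520,770,3),np.uint8);o[:,:480]=a;o[:280,485:765]=b
cv2.imwrite("pics/z1.png",cv2.convertScaleAbs(o,alpha=2))
```

```text
((229.60430908203125, 253.8129425048828), 43.97055435180664) [504.195 151.865  12.   ]
collar [ 547.771 -232.078   18.   ]
screw [ 575.13  -249.568    9.   ]
drum [437.991 377.366  75.   ]
tin [ 707.36  -316.657   25.   ]
brush [770.078 -97.357  40.   ]
hex [753.818 127.679   3.   ]
pipe [391.451 205.686  72.   ]
spindle [498.36  152.264  90.   ]
```

View pics/z1.png

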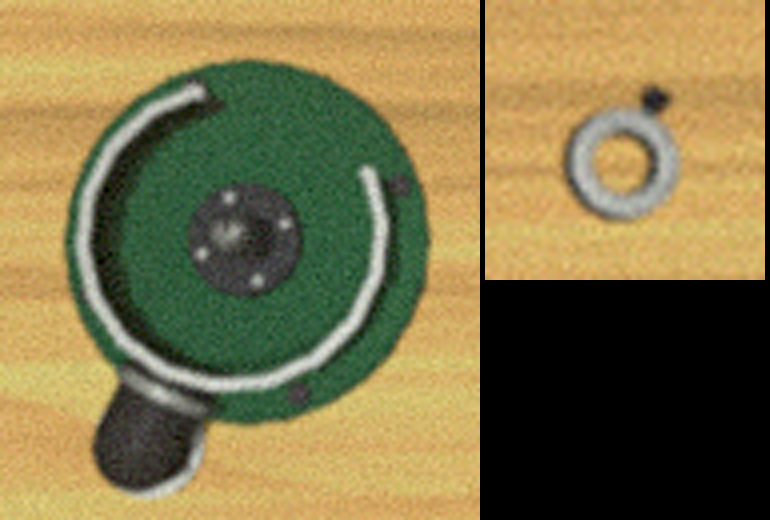

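Run:
```python
from h import *
from scipy.spatial.transform import Rotation as R
C=lambda u,v:(165+u/4-.4,195+v/4-.4)
# guard rim circle fit at z=90
im=cv2.imread("pics/top0.png")
pts=[(197,92),(130,135),(90,200),(92,265),(125,325),(180,370),(235,384),(300,368),(350,320),(378,260),(380,215),(367,175)]
P=np.array([onz("top",*C(*p),90)[:2] for p in pts])
A=np.c_[2*P,np.ones(len(P))];s=np.linalg.lstsq(A,(P**2).sum(1),rcond=None)[0]
c=s[:2];print("centre",c,"rad",np.sqrt(s[2]+c@c))
a=[np.degrees(np.arctan2(*(p-c)[::-1])) for p in(P[0],P[-1])];print("ends",a,"mid",np.mean(a),np.radians(np.mean(a)))
print("spindle end",onz("top",*C(229,235),115))
st=r.state();T=R.from_rotvec(st["tool_rot"]);print(T.as_matrix());print("tool shift",T.inv().apply(np.array([497,152,300])-st["eef_pos"]))
```

```text
centre [503.129 158.369] rad 82.18923326624565
ends [np.float64(15.189608569854517), np.float64(-66.70213013092916)] mid -25.756260780537325 -0.44953155362266095
spindle end [501.088 158.766 115.   ]
[[-0.911  0.412 -0.001]
 [ 0.412  0.911 -0.001]
 [ 0.    -0.001 -1.   ]]
tool shift [-390.217 -256.254    3.554]
```

Run:
```python
from h import *
from scipy.spatial.transform import Rotation as R
st=r.state();T=R.from_rotvec(st["tool_rot"]);print("tool shift",T.inv().apply(np.array([502.5,158.5,300])-st["eef_pos"]))
```

```text
tool shift [-392.549 -248.065    3.542]
```

Emit:
advance(offsets="-39 -25 0 0 0 0\n-78 -49 0 0 0 0\n-117 -74 0 0 0 0\n-156 -99 0 0 0 0\n-195 -123 0 0 0 0\n-234 -148 0 0 0 0\n-273 -173 0 0 0 0\n-312 -197 0 0 0 0\n-350 -222 0 0 0 0\n-392 -248 3 0 0 0")

```text
time_s: 1.15
eef_pos: [502.8, 157.6, 301.1]
tool_rot: [0.662, 3.071, 0.001]
contact_force: [0.8, 0.8, -0.5]
opening: 85.3
grasp_force: 0.0
```

Emit:
advance(offsets="0 0 0 0 0 0\n0 0 0 0 0 0", aperture=60)

```text
time_s: 1.35
eef_pos: [502.5, 158.1, 300.5]
tool_rot: [-0.667, -3.069, 0.0]
contact_force: [-0.5, 0.4, -1.1]
opening: 60.3
grasp_force: 0.0
```

Run:
```python
from h import *
c=imaging.calibration("wrist");im=imaging.read_camera("wrist");cv2.imwrite("pics/w1.png",im);np.save("w1.npy",c["pose"])
u,v=proj("wrist",(502.5,158.5,115),c);print(u,v)
u,v=int(u),int(v);a=im[max(0,v-60):v+60,u-70:u+70];print(a.shape)
o=np.zeros((420,800,3),np.uint8);o[:,:560]=im
cv2.imwrite("pics/w1z.png",cv2.resize(a,(700,600),interpolation=2))
```

```text
285.892059647707 209.37423243182667
(120, 140, 3)
```

View pics/w1z.png

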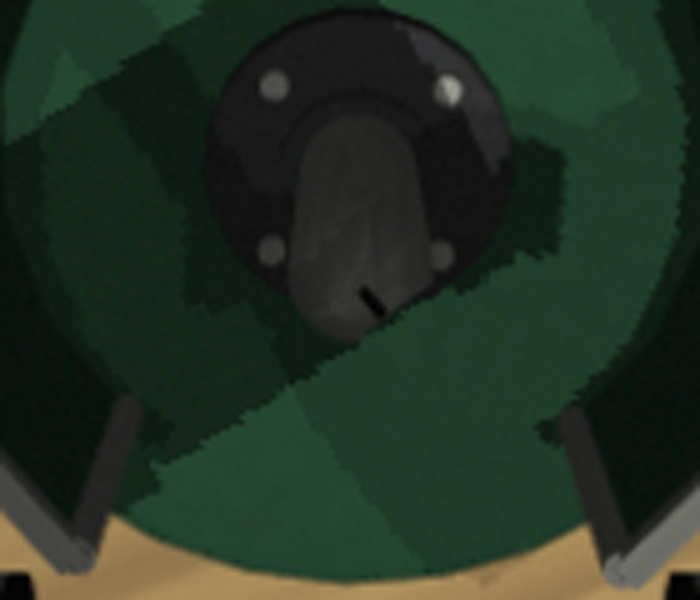

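The crop shows the spindle with its dark end-face line running from about (360,288) to (385,318). The guard's mouth ends are at about (75,560) and (618,572), so the mouth opens downward in the picture.

Run:
```python
from h import *
c=imaging.calibration("wrist");c["pose"]=np.load("w1.npy")
im=cv2.imread("pics/w1.png");u0,v0=215,149
a=cv2.cvtColor(im[v0:v0+120,u0:u0+140],6)
f=lambda x,y,z:onz("wrist",u0+x/5-.4,v0+y/5-.4,z,c)[:2]
s=a[54:68,66:82];print(s)
m=(s<12).astype(np.uint8)
ys,xs=np.nonzero(m);print(len(xs))
W=np.array([f((x+66)*5+2,(y+54)*5+2,115) for x,y in zip(xs,ys)])
mu=W.mean(0);d=np.linalg.svd(W-mu)[2][0];print("line mid",mu,"dir",d,np.arctan2(d[1],d[0]),"extent",np.sort((W-mu)@d)[[0,-1]])
print("line pts",f(360,288,115),f(385,318,115))
e1,e2=f(75,560,90),f(618,572,90);print("ends",e1,e2)
for ctr in((502.5,158.5),(500,158)):
    A=[np.arctan2(*(e-ctr)[::-1]) for e in(e1,e2)];print(A,np.mean(A),[np.hypot(*(e-ctr)) for e in (e1,e2)])
```

```text
[[44 45 47 48 51 51 49 49 48 46 49 49 48 46 45 43]
 [45 46 49 49 51 48 49 50 49 48 47 47 47 46 46 43]
 [45 48 49 53 51 49 50 52 51 45 47 48 46 46 44 43]
 [47 50 51 53 51 50 32 31 49 46 47 47 48 49 47 44]
 [48 50 52 52 50 36 11 10 30 45 47 49 51 52 48 45]
 [49 51 54 53 51 47 16  4 13 32 50 50 51 50 47 43]
 [52 53 52 54 52 52 42  9  6 13 38 50 50 49 43 30]
 [53 54 54 54 51 52 50 36  3  7 16 43 49 35 25 25]
 [51 52 53 50 49 48 49 46 26  6  6 30 34 26 47 47]
 [42 43 46 49 47 47 45 45 40 19 19 29 24 31 36 51]
 [39 41 41 43 43 44 43 44 41 34 24 25 23 47 48 51]
 [37 38 39 40 40 42 42 40 33 28 26 47 47 52 51 50]
 [35 37 38 39 39 39 40 32 38 47 47 51 52 50 51 50]
 [29 33 36 36 36 38 43 48 48 52 51 51 51 51 51 52]]
9
line mid [503.32  160.837] dir [0.974 0.227] 0.2292976928308166 extent [-2.393  2.358]
line pts [500.255 160.16 ] [506.684 161.77 ]
ends [534.532  84.071] [580.713 178.91 ]
[np.float64(-1.164382001589817), np.float64(0.2552676209539685)] -0.45455719031792424 [np.float64(81.02960132068465), np.float64(80.83181956376099)]
[np.float64(-1.133812056279917), np.float64(0.2534989943889568)] -0.44015653094548013 [np.float64(81.59674889709083), np.float64(83.3771915378053)]
```

Emit:
advance(offsets="0 0 15 0 0 0.13\n1 0.5 30 0 0 0.26\n1.6 0.6 45 0 0 0.39\n1.6 0.6 60 0 0 0.52\n1.6 0.6 75 0 0 0.65\n1.6 0.6 90 0 0 0.78\n1.6 0.6 108 0 0 0.918\n1.6 0.6 125 0 0 0.918\n1.6 0.6 142 0 0 0.918\n1.6 0.6 158 0 0 0.918")

```text
time_s: 2.4
eef_pos: [499.8, 162.1, 142.3]
tool_rot: [-1.951, -2.462, 0.0]
contact_force: [-0.5, -0.1, -0.9]
opening: 60.2
grasp_force: 0.0
```

Emit:
advance(offsets="0 0 0 0 0 0\n0 0 0 0 0 0\n0 0 0 0 0 0\n0 0 0 0 0 0\n0 0 0 0 0 0\n0 0 0 0 0 0", aperture=0, grip_n=40)

```text
time_s: 3.0
eef_pos: [500.5, 161.0, 143.7]
tool_rot: [-1.954, -2.459, -0.001]
contact_force: [-4.1, 5.0, 5.3]
opening: 20.5
grasp_force: 40.5
```

Run:
```python
from h import *
s=r.state();print(s)
```

```text
{'time_s': 3.0, 'qpos': array([ 0.179,  0.458,  1.835,  0.002,  0.849, -0.05 ]), 'dq': array([ 0.001, -0.   ,  0.001,  0.001, -0.   ,  0.002]), 'joint_efforts': array([ -2.974, -47.568, -19.496,  -1.265,  -1.194,   0.084]), 'eef_pos': array([500.521, 161.048, 143.705]), 'tool_rot': array([-1.954, -2.459, -0.001]), 'contact_force': array([-4.148,  5.021,  5.326]), 'ft_torque': array([0.583, 0.629, 0.095]), 'grasp_force': 40.53694271016866, 'opening': 20.532518702907726}
```

Emit:
advance(offsets="0 0 0 0 0 0.12\n0 0 0 0 0 0.24\n0 0 0 0 0 0.36\n0 0 0 0 0 0.48\n0 0 0 0 0 0.58\n0 0 0 0 0 0.69\n0 0 0 0 0 0.69\n0 0 0 0 0 0.69\n0 0 0 0 0 0.69\n0 0 0 0 0 0.69")

```text
time_s: 4.0
eef_pos: [501.5, 161.9, 143.7]
tool_rot: [-2.671, -1.651, -0.005]
contact_force: [-1.7, 8.7, 2.5]
opening: 21.1
grasp_force: 39.5
```

Run:
```python
from h import *
from scipy.spatial.transform import Rotation as R
s=r.state();print(s["contact_force"],s["ft_torque"],s["qpos"]);M=R.from_rotvec(s["tool_rot"]).as_matrix();print(np.arctan2(M[1,1],M[0,1]),M)
```

```text
[-1.736  8.662  2.494] [ 1.27   0.383 -0.039] [0.18  0.458 1.834 0.003 0.847 0.641]
-0.46325323217776426 [[ 0.447  0.895  0.002]
 [ 0.895 -0.447  0.003]
 [ 0.003  0.    -1.   ]]
```

Emit:
advance(offsets="0 0 0 0 0 0\n0 0 0 0 0 0\n0 0 0 0 0 0\n0 0 -20 0 0 0\n0 0 -50 0 0 0\n0 0 -90 0 0 0\n0 0 -125 0 0 0\n0 0 -157 0 0 0\n0 0 -157 0 0 0\n0 0 -157 0 0 0", aperture=60)

```text
time_s: 5.0
eef_pos: [501.4, 160.2, 300.6]
tool_rot: [2.67, 1.653, 0.003]
contact_force: [0.1, 0.1, -0.7]
opening: 60.2
grasp_force: 0.0
```

Run:
```python
from h import *
c=imaging.calibration("wrist");im=imaging.read_camera("wrist");cv2.imwrite("pics/w2.png",im);np.save("w2.npy",c["pose"])
u,v=proj("wrist",(502.5,160,115),c);print(u,v)
a=im[110:310,150:420]
cv2.imwrite("pics/w2z.png",cv2.resize(a,None,fx=2.9,fy=2.9,interpolation=2))
o,d=int(u),int(v);s=cv2.cvtColor(im,6)[d-20:d+20,o-20:o+20]
ys,xs=np.nonzero(s<14);ys=ys+d-20;xs=xs+o-20;W=np.array([onz("wrist",x,y,115,c)[:2] for x,y in zip(xs,ys)])
mu=W.mean(0);dd=np.linalg.svd(W-mu)[2][0];print(len(xs),xs,ys,mu,dd,np.arctan2(dd[1],dd[0]),np.sort((W-mu)@dd)[[0,-1]])
```

```text
287.3319204121799 206.48347995709625
7 [286 287 288 289 290 291 292] [207 207 207 207 207 207 207] [503.528 158.99 ] [ 0.895 -0.447] -0.4633536637828891 [-2.463  2.464]
```

View pics/w2z.png

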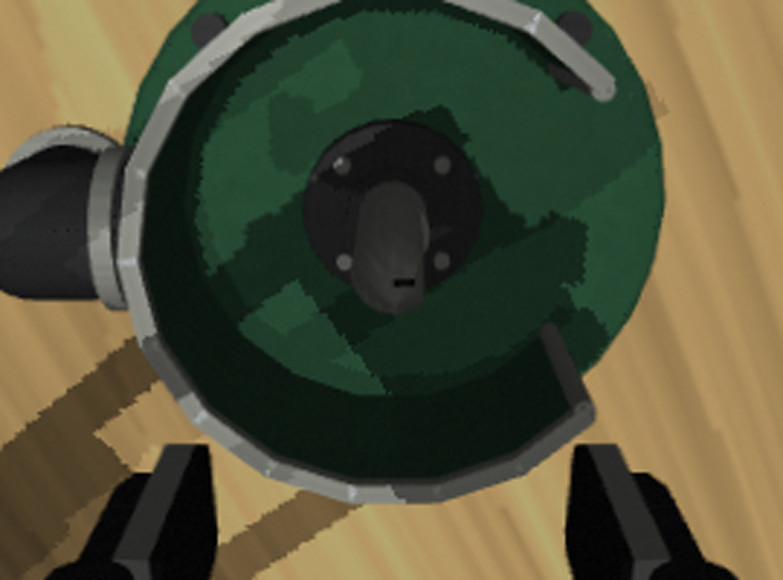

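The crop shows the line at about (403,282), pointing right towards the mouth. The mouth ends are at (603,90) and (585,410), so the flat looks squarely out.

Emit:
advance(offsets="-33 22 0 0 0 -0.14\n-66 43 0 0 0 -0.28\n-99 65 0 0 0 -0.42\n-132 87 0 0 0 -0.56\n-165 108 0 0 0 -0.7\n-198 130 0 0 0 -0.85\n-231 152 0 0 0 -1.0\n-264 174 0 0 0 -1.15\n-297 195 0 0 0 -1.3\n-330 217 0 0 0 -1.45", aperture=80)

```text
time_s: 6.05
eef_pos: [547.1, -233.1, 297.7]
tool_rot: [-0.893, -3.008, -0.001]
contact_force: [0.3, -0.8, 0.6]
opening: 80.0
grasp_force: 0.0
```

Emit:
advance(offsets="0 0 0 0 0 0\n0 0 0 0 0 0\n0 0 0 0 0 0")

```text
time_s: 6.35
eef_pos: [547.4, -230.7, 298.5]
tool_rot: [-0.904, -3.005, -0.002]
contact_force: [-1.0, -0.5, 0.1]
opening: 80.2
grasp_force: 0.0
```

Run:
```python
from h import *
c=imaging.calibration("wrist");c["pose"]=np.load("w2.npy")
f=lambda x,y,z:onz("wrist",150+x/2.9-.3,110+y/2.9-.3,z,c)[:2]
e=f(603,90,90),f(585,410,90);print(e)
A=[np.arctan2(*(p-(502.2,159.8))[::-1]) for p in e];print("mouth",A,np.mean(A))
c=imaging.calibration("wrist");im=imaging.read_camera("wrist");cv2.imwrite("pics/w3.png",im);np.save("w3.npy",c["pose"])
u,v=proj("wrist",(548,-232,9),c);print(u,v);u,v=int(u),int(v)
cv2.imwrite("pics/w3z.png",cv2.resize(im[v-60:v+60,u-70:u+70],None,fx=5,fy=5,interpolation=2))
```

```text
(array([580.967, 179.435]), array([534.602,  85.198]))
mouth [np.float64(0.24430295336619323), np.float64(-1.1610532139944467)] -0.45837513031412674
284.6156575363728 183.09718740772595
```

View pics/w3z.png

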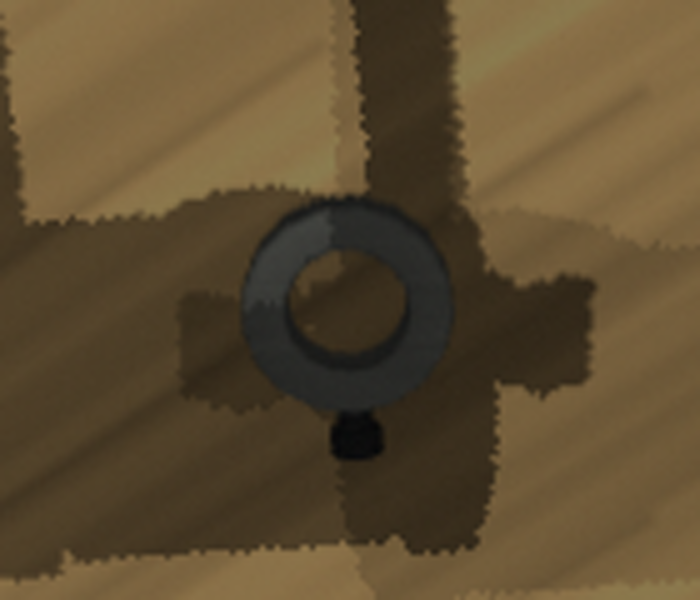

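The crop shows the collar ring centred at about (348,305), 212 px wide. Its screw head is at (357,437), pointing down in the picture, almost in line with the tool.

Run:
```python
from h import *
from scipy.spatial.transform import Rotation as R
c=imaging.calibration("wrist");P=c["pose"];c["pose"]=np.load("w3.npy")
u,v=proj("wrist",(548,-232,9),c);u0,v0=int(u)-70,int(v)-60
f=lambda x,y,z:onz("wrist",u0+x/5-.4,v0+y/5-.4,z,c)[:2]
k=f(348,305,18);print("ring",k,"width",np.linalg.norm(f(242,305,18)-f(454,305,18)),"bore",f(348,309,18))
h=f(357,440,9);d=h-k;print("screw",h,np.hypot(*d),np.arctan2(d[1],d[0]))
s=r.state();M=R.from_rotvec(s["tool_rot"]);m=M.as_matrix();print(s["eef_pos"],m,"-x yaw",np.arctan2(-m[1,0],-m[0,0]))
print("shift",M.inv().apply(np.r_[k,77]-s["eef_pos"]),s["qpos"])
```

```text
ring [ 545.887 -232.48 ] width 46.855533591262656 bore [ 546.643 -232.982]
screw [ 575.489 -249.681] 34.236256806002324 -0.5263921358752017
[ 547.534 -230.423  298.912] [[-0.834  0.551 -0.002]
 [ 0.551  0.834  0.001]
 [ 0.002  0.    -1.   ]] -x yaw -0.5835880168557123
shift [ -0.304  -2.634 221.912] [-0.515  0.356  1.528  0.     1.26  -1.502]
```

```bash
python3 -c "
from station import r, imaging, finish_job;print(r.finger_overhang)"
```

```text
72.6
```

Emit:
advance(offsets="-0.5 -1 35 0 0 -0.04\n-1 -2 70 0 0 -0.045\n-1 -2 105 0 0 -0.045\n-1 -2 140 0 0 -0.045\n-1 -2 170 0 0 -0.045\n-1 -2 195 0 0 -0.045\n-1 -2 210 0 0 -0.045\n-1 -2 217 0 0 -0.045\n-1 -2 217 0 0 -0.045\n-1 -2 217 0 0 -0.045", aperture=60)

```text
time_s: 7.4
eef_pos: [548.6, -234.2, 83.9]
tool_rot: [0.835, 3.027, -0.001]
contact_force: [-0.6, -0.2, -0.2]
opening: 59.9
grasp_force: 0.0
```

Run:
```python
from h import *
c=imaging.calibration("wrist");im=imaging.read_camera("wrist")
print(r.finger_overhang,r.state()["contact_force"])
cv2.imwrite("pics/w4.png",im)
```

```text
72.6 [0.633 1.133 0.467]
```

View pics/w4.png

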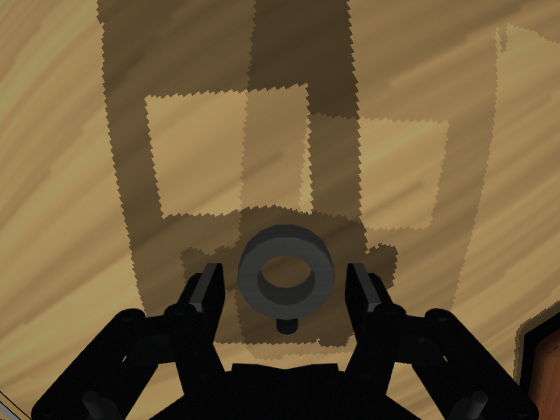

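The collar ring at (286,272) sits midway between the fingertips at (220,265) and (347,265), with the screw at (287,326) pointing down in the picture.

Emit:
advance(offsets="1 0 3 0 0 0\n1.5 0 6 0 0 0\n1.5 0 8 0 0 0\n1.5 0 9 0 0 0\n1.5 0 9 0 0 0")

```text
time_s: 7.95
eef_pos: [546.5, -233.3, 73.7]
tool_rot: [-0.835, -3.028, 0.0]
contact_force: [-0.5, 0.1, -0.1]
opening: 60.1
grasp_force: 0.0
```

Emit:
advance(offsets="0 0 0 0 0 0\n0 0 0 0 0 0\n0 0 0 0 0 0\n0 0 0 0 0 0\n0 0 0 0 0 0", aperture=0, grip_n=60)

```text
time_s: 8.45
eef_pos: [546.6, -233.3, 74.5]
tool_rot: [0.835, 3.028, -0.0]
contact_force: [-1.6, 0.6, 5.6]
opening: 45.8
grasp_force: 60.5
```

Emit:
advance(offsets="0 0 -10 0 0 0\n0 0 -35 0 0 0\n0 0 -75 0 0 0\n0 0 -115 0 0 0\n0 0 -150 0 0 0\n0 0 -170 0 0 0")

```text
time_s: 9.05
eef_pos: [547.5, -233.7, 247.8]
tool_rot: [0.834, 3.024, -0.002]
contact_force: [0.8, -0.3, -1.3]
opening: 46.0
grasp_force: 61.8
```

Emit:
advance(offsets="10 13 0 0 0 -0.01\n32 42 0 0 0 -0.02\n58 76 0 0 0 -0.03\n85 111 0 0 0 -0.04\n112 147 0 0 0 -0.05\n140 184 0 0 0 -0.06\n168 220 0 0 0 -0.07\n196 257 0 0 0 -0.078\n222 292 0 0 0 -0.078\n239.7 315 0 0 0 -0.078")

```text
time_s: 10.05
eef_pos: [499.6, 163.3, 242.4]
tool_rot: [-0.713, -3.056, 0.001]
contact_force: [0.5, -1.5, -1.1]
opening: 46.1
grasp_force: 61.8
```

Emit:
advance(offsets="0 0 0 0 0 0\n0 0 0 0 0 0\n0 0 0 0 0 0")

```text
time_s: 10.35
eef_pos: [501.5, 159.5, 243.1]
tool_rot: [-0.716, -3.057, 0.002]
contact_force: [0.8, -0.4, -1.1]
opening: 46.0
grasp_force: 61.9
```

Run:
```python
from h import *
c=imaging.calibration("wrist");print(r.state()["eef_pos"],r.state()["tool_rot"]);im=imaging.read_camera("wrist");np.save("w5.npy",c["pose"])
cv2.imwrite("pics/w5.png",im)
print(proj("wrist",(502.2,159.8,115),c))
cv2.imwrite("pics/w5z.png",cv2.resize(im[160:400,185:385],None,fx=2.5,fy=2.5,interpolation=2))
```

```text
[501.472 159.547 243.078] [-0.716 -3.057  0.002]
(np.float64(286.76319026568126), np.float64(236.90043867808376))
```

View pics/w5z.png

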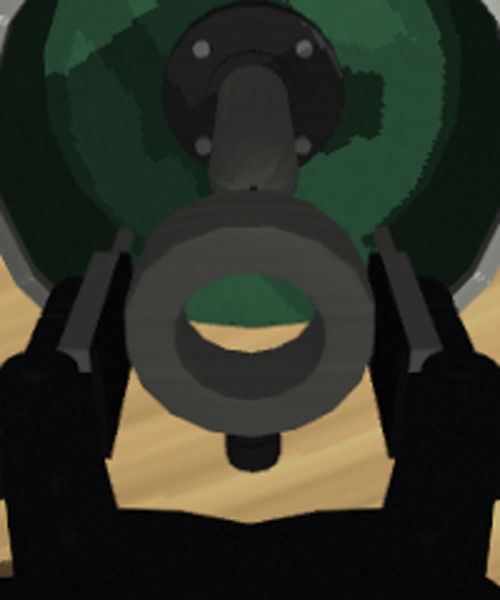

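The crop shows the held collar's top face centred at about (250,331), with its screw head at (253,455) pointing towards the mouth. The spindle's end lies just behind the ring, with its line at (253,187).

Run:
```python
from h import *
from scipy.spatial.transform import Rotation as R
c=imaging.calibration("wrist");c["pose"]=np.load("w5.npy")
f=lambda x,y,z:onz("wrist",185+x/2.5-.3,160+y/2.5-.3,z,c)
t=np.array([501.5,159.5,243.1]);M=R.from_rotvec([-.716,-3.057,.002])
# top face ellipse: opposite edges -> choose z giving width 48
for z in(180,184,188,192):
    k=(f(126,325,z)+f(375,325,z))/2;n=(f(250,227,z)+f(250,435,z))/2
    print(z,"w",np.linalg.norm(f(126,325,z)-f(375,325,z)),"l",np.linalg.norm(f(250,227,z)-f(250,435,z)),"centre",n[:2],"in tool",M.inv().apply(n-t))
n=(f(250,227,187)+f(250,435,187))/2
h=f(253.5,458,178);d=h-n;print("screw yaw",np.arctan2(d[1],d[0]),np.hypot(d[0],d[1]))
print("line start @115",f(253,187,115),"spindle mid px 255",f(255,187,115))
```

```text
180 w 47.72096398538249 l 47.96714283118118 centre [504.883 157.012] in tool [-4.232 -0.622 63.095]
184 w 46.28027768990126 l 46.5190244459064 centre [502.572 158.163] in tool [-1.644 -0.624 59.099]
188 w 44.83959139442007 l 45.07090606063142 centre [500.26  159.314] in tool [ 0.944 -0.626 55.103]
192 w 43.3989050989389 l 43.6227876753566 centre [497.948 160.465] in tool [ 3.533 -0.628 51.107]
screw yaw -0.4405292927704779 36.723304662885425
line start @115 [500.421 160.048 115.   ] spindle mid px 255 [500.654 160.517 115.   ]
```

Emit:
advance(offsets="0 0.8 12 0 0 0\n0 0.8 26 0 0 0\n0 0.8 40 0 0 0\n0 0.8 50 0 0 0\n0 0.8 55 0 0 0\n0 0.8 58 0 0 0\n0 0.8 61 0 0 0\n0 0.8 64 0 0 0\n0 0.8 64 0 0 0\n0 0.8 64 0 0 0")

```text
time_s: 11.4
eef_pos: [502.0, 160.9, 179.7]
tool_rot: [-0.716, -3.058, 0.001]
contact_force: [-2.3, 1.4, -3.0]
opening: 45.9
grasp_force: 61.8
```

Run:
```python
from h import *
im=imaging.read_camera("wrist");cv2.imwrite("pics/w6.png",im)
cv2.imwrite("pics/w6z.png",cv2.resize(im[180:380,185:385],None,fx=3,fy=3,interpolation=2))
print(r.state()["contact_force"],r.state()["ft_torque"])
```

```text
[-1.908  1.232 -2.478] [0.112 0.396 0.007]
```

View pics/w6z.png

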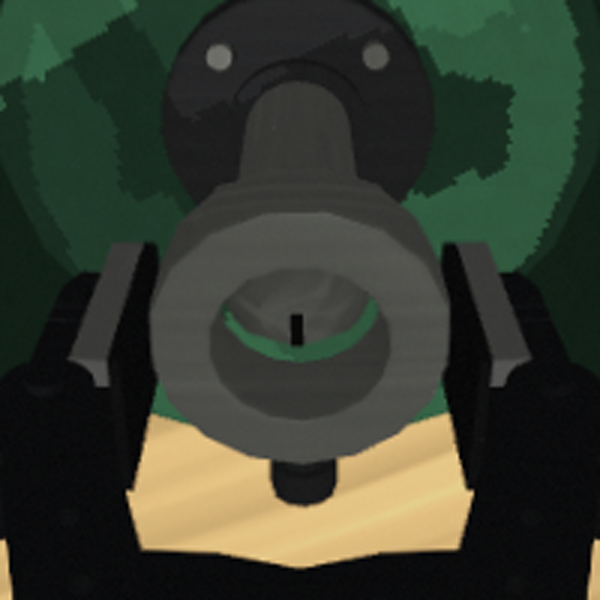

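The crop shows the spindle nose inside the bore with its line at (297,328), slightly towards the camera side of the bore. A gap shows on the mouth side, so I need a small shift along tool +x.

Emit:
advance(offsets="0.4 0 0 0 0 0\n0.8 0 0 0 0 0\n0.8 0 1 0 0 0\n0.8 0 2 0 0 0\n0.8 0 3 0 0 0\n0.8 0 4 0 0 0\n0.8 0 4 0 0 0\n0.8 0 4 0 0 0")

```text
time_s: 12.25
eef_pos: [501.8, 161.1, 175.7]
tool_rot: [-0.717, -3.058, 0.0]
contact_force: [-2.6, -0.4, -2.3]
opening: 45.7
grasp_force: 61.9
```

```bash
python3 -c "
from h import *
s=r.state();print(s['contact_force'],s['ft_torque'])"
```

```text
[-2.608 -0.433 -2.265] [-0.059  0.453 -0.046]
```

Emit:
advance(offsets="0.3 0 1.5 0 0 0\n0.6 0 3 0 0 0\n0.6 0 4.5 0 0 0\n0.6 0 6 0 0 0\n0.6 0 7.5 0 0 0\n0.6 0 9 0 0 0\n0.6 0 10.5 0 0 0\n0.6 0 12 0 0 0\n0.6 0 12 0 0 0\n0.6 0 12 0 0 0")

```text
time_s: 13.25
eef_pos: [501.5, 161.4, 163.8]
tool_rot: [0.717, 3.059, -0.0]
contact_force: [-1.7, 0.0, -2.1]
opening: 46.2
grasp_force: 61.9
```

```bash
python3 -c "
from h import *
s=r.state();print(s['contact_force'],s['ft_torque'])"
```

```text
[-1.662  0.041 -2.075] [-0.033  0.14   0.017]
```

Emit:
advance(offsets="0.3 0 2 0 0 0\n0.3 0 4 0 0 0\n0.3 0 6 0 0 0\n0.3 0 8 0 0 0\n0.3 0 10 0 0 0\n0.3 0 12 0 0 0\n0.3 0 14 0 0 0\n0.3 0 15 0 0 0\n0.3 0 15 0 0 0\n0.3 0 15 0 0 0")

```text
time_s: 14.25
eef_pos: [501.2, 161.6, 148.9]
tool_rot: [0.717, 3.059, -0.0]
contact_force: [-0.5, -0.3, -1.1]
opening: 45.9
grasp_force: 61.9
```

Run:
```python
from h import *
for i in range(4):
    im=imaging.read_camera("side" if i else "wrist");s=r.state();print(s['eef_pos'],s['contact_force'],s['ft_torque'],s["tool_rot"])
    if i==0: w=im
u,v=proj("side",(502,160,83));print(u,v);u,v=int(u),int(v)
o=np.zeros((600,800,3),np.uint8)
o[:360,:420]=cv2.resize(im[v-30:v+30,u-35:u+35],(420,360),interpolation=2);o[:570,425:800]=cv2.resize(w[190:380,222:347],(375,570),interpolation=2)
cv2.imwrite("pics/fin.png",o);cv2.imwrite("pics/sideF.png",im)
```

```text
[501.187 161.561 148.949] [-0.098  0.444 -1.71 ] [ 0.005 -0.054  0.   ] [ 0.717  3.059 -0.   ]
[501.208 161.595 148.976] [ 0.189  0.889 -1.048] [ 0.024 -0.049  0.006] [ 0.717  3.059 -0.   ]
[501.212 161.572 148.977] [-1.103 -0.189 -1.648] [ 0.039 -0.029 -0.003] [ 0.717  3.059 -0.   ]
[501.221 161.567 148.999] [-0.54   0.328 -1.4  ] [-0.007  0.011 -0.005] [0.717 3.059 0.   ]
232.76601501978396 208.47577334269002
```

View pics/fin.png

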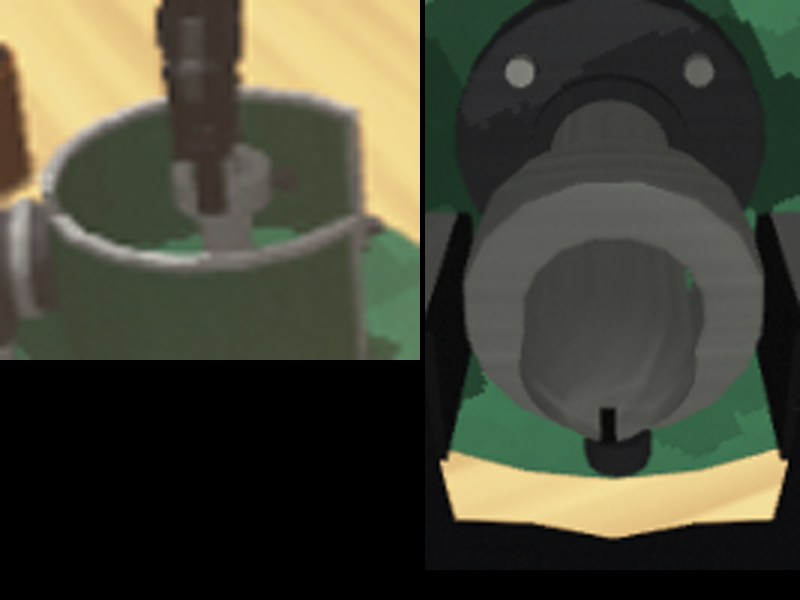

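The left crop shows the collar on the spindle inside the guard, with its screw at (285,180). In the right crop the end-face line at (608,425) lies over the screw at (617,455).

Run:
```python
from h import *
u0,v0=232-35,208-30
for z in(76,80,83,86,90):
    u,v=proj("side",(502+30*.895,160-30*.445,z));print(z,(u-u0+.5)*6,(v-v0+.5)*6)
```

```text
76 280.1423115879148 195.39433719476375
80 279.51978134736765 188.33556393422703
83 279.05153605960476 183.02620367932929
86 278.5821309111501 177.70369194502814
90 277.95444569125067 170.58646717797723
```

```bash
python3 -c "
from station import r, imaging, finish_job;print(finish_job())"
```

```text
the job is handed in; nothing more can be done
None
```

I turned the spindle's flat to face the mouth and handed the job in with the collar held level on the spindle, its screw over the flat at about 84 mm (target 83) by my measurement. I kept clear of the other items; the hand-in gave no verdict.

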